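Key the spring clamp of a bracket checking fixture and hold it shut

TASK

Take the bar-handled bayonet key out of the rack and plug its square end into the socket of the checking fixture, lugs in the slots. Push it all the way down against the spring, then turn it a quarter turn clockwise (seen from above) and finish while still gripping it there, fully down and fully turned, because it springs back if you let go. Leave the round plug gauge and the loose brackets where they are.

Things in the scene. Friction and masses are not known exactly. Their poses are not given: they have to be found in the camera images.
- key: Loose steel key, 84 mm tall, 0.11-0.21 kg, upright in a rack hole, key x along rack x. Origin: centre of its foot (7 mm above the table), z up. Square plug 18 x 18 mm (sides along x, y; lowest 4 mm 14 x 14) to z 25 mm; round collar 36 mm dia. z 25-37, its underside is the shoulder it rests on; two lugs: a bar 60 mm along x, 10 wide, z 27-33; neck 20 mm dia. Same after half a turn.
- key_handle (a point): Centre of the key's flat bar handle, 68 mm above its foot: 60 mm long along key x (the way the lugs point), 14 mm thick along key y, 32 mm high. Grip it across its thickness, from above.
- rack: Fixed grey plastic block 75 (x) x 160 (y) x 32 mm high with two 21 mm square through holes 40 mm either side of its centre along y. Origin: centre of its underside. The key stands in one hole (either), the plug gauge in the other.
- fixture: Fixed fixture; plate 130 (x) x 235 mm (y -55 to 180), 12 thick. Origin: on the table under the axis of the bayonet socket, z up. Dark round housing 76 mm dia., top 61 mm up. Its steel lip (53.5-61 mm up) has a 42 mm round opening with two slots 15 mm wide, to 33 mm from the axis, along +x and -x: the lugs go down these (key x along fixture x), and turn below the lip.
- nest (a point): On the fixture, 122 mm along its +y from the socket axis, 38 mm above the table: nest with the black bracket under check, and between it and the housing a steel jaw that closes on it as the key turns. Spans y 60 to 165 mm, up to 80 mm high: keep clear.
- socket_mouth (a point): Centre of the mouth of the square brass socket inside the housing, on its axis, 55 mm above the table at rest; z up, x along fixture x at rest; moves with the socket. Hole 19.5 mm square, 30 mm deep, 2 mm lead-in. The key is plugged fully when its shoulder (25 mm above its foot) rests on the mouth.
- plunger (a joint): How far the socket is pushed down, m: 0 at rest, 0.012 at its bottom stop. Spring: 3 N at rest, 10 N at the bottom. The lugs clear the underside of the lip only from about 0.0095, so the key cannot turn before that.
- socket (a joint): Turn of the socket, rad: 0 at rest, growing clockwise seen from above, to a stop at 1.571. Return spring: 0.04 Nm at rest, 0.22 Nm at the stop. The square has about 0.08 rad of play.
- plug_gauge: Bystander: loose steel round plug gauge, 78 mm tall, round 30 mm head, standing in the rack's other hole. Origin: centre of its foot.
- bracket0: Bystander: loose black clip bracket about 85 x 52 x 32 mm standing on the table: half-round cup of 26 mm radius about the origin, with a slotted tab.
- bracket1: Bystander: another such bracket.
- bracket2: Bystander: another such bracket.

How it is judged:
On the way:
1. key plugged in the socket and pushed down against the spring (at least 9 mm), before turning (under 0.4 rad) (value of joint plunger above 0.009 m and value of joint socket below 0.4 rad and z of key in the frame of socket_mouth below -0.021 m and horizontal distance between key and socket_mouth below 0.005 m), for 0.1 s.
At the end, for the whole second after the job is handed in: Key fully in the socket (foot 21 mm or more below the mouth, within 5 mm of the axis, upright within 0.12 rad), socket still, pushed down at least 10 mm and turned at least 1.25 rad, fingers gripping the key (over 4 N); through the last second (value of joint plunger above 0.01 m and value of joint socket above 1.25 rad and velocity of joint socket between -0.15 and 0.15 rad/s and z of key in the frame of socket_mouth below -0.021 m and horizontal distance between key and socket_mouth below 0.005 m and angle between key's own z axis and vertical below 0.12 rad and contact force between the fingers and key above 4 N); the arm keeps its last pose, push and grip.
It fails at once if plug gauge disturbed (moved over 20 mm) (distance of plug_gauge from where it was at the start of the episode above 0.02 m).
It fails at once if a loose bracket disturbed (moved over 20 mm) (distance of any of bracket0, bracket1, bracket2 from where it was at the start of the episode above 0.02 m).
It also fails if it takes over 45 s, if anything falls off the work surface, if the arm or the gripper's body presses on something with over 40 N, if the wrist force passes 120 N, or if a joint passes its speed limit or range.

ROBOT

A 6-joint arm with a two-finger parallel gripper is mounted at the origin on the work surface. World frame = base frame: x ahead of the robot, y to its left, z up, the work surface at z = 0. Lengths are in m, angles in rad, forces in N, time in s.
With the tool pointing down it reaches from about 0.325 to 0.9 m from the base axis. Payload 3.5 kg.
Tool frame: the origin (TCP) lies at the very end of the fingers, on their centre line; the grasp point (between the pads) lies 19 mm behind it; z points along the fingers, y is the line along which they close (so a half turn about z gives the same grasp; the last joint's range is limited). The gripper opens to 85 mm and grips with 20 to 120 N. Pads are 22 mm wide; open, the fingers measure 114 mm over their backs; the gripper's body (76 mm by 85 mm) begins 54 mm behind the grasp point. The pads swing forward as they close: fully open they stand 13 mm farther back than shut.
Start: joints at [-1.214, 0.276, -0.026, 1.268, 0, 1.467], TCP at [0.277, -0.56, 0.231] pointing down, gripper open.
Joint ranges: [-3.12, 3.12], [-0.85, 1.88], [-1.08, 1.24], [-1.95, 2.15], [-1.57, 1.53], [-3.14, 3.14]. Speed limits (rad/s): [2.57, 2.57, 3.14, 3.14, 3.14, 3.14].

INTERFACE

Orientations are given as a rotation vector (axis times angle).
In Python, from plant import r gives the robot as it stands. The module is installed in compiled form; this text tells all that it offers.
- The arm moves only by the tool drive_tool, never from a script. Its arguments are lists of equal length, an entry for each row: "linear": the shift along the tool's x, y, z in units of 400 mm (1.0 is 400 mm), a list of three; "roll": the turn about the tool's z in units of 360 degrees (1.0 is 360 degrees); "jaw": the opening, from -1 (shut) to 1 (fully open). In form: {"linear": [[dx, dy, dz], ...], "roll": [roll, ...], "jaw": [jaw, ...]}. A call has 1 to 10 rows; each row is the pose to reach, as a shift and turn from the pose commanded when the call began, along the tool's axes at that moment, turning the shorter way round; what a row does not reach only later rows make up. A row lasts 1/8 s, in which the tool goes at most 62.5 mm and 10.7 degrees, less where a joint would pass 70% of its speed; a pose out of reach is approached as far as the arm can. A call with a number of a shift or a turn outside -1 to 1 is refused whole. A call with a gripper value outside its range is refused whole. The fingers move at their own pace and stop on an object; the grip force is fixed at half the most. Time passes only in rows, so rows that repeat a pose let the fingers close. It gives the time, the measured TCP pose, the force, the opening and the grip force at its end, in the units of the state.
- r.observe(): the state, without advancing time (a new reading comes with each control period).
- r.snapshot(name): name is "side" or "top"; returns the picture (420x560x3 uint8, blue, green, red); there is no depth.
- r.calibration(name): a dict with "fx", "fy", "cx", "cy" (pixels), "camera_from_world" (4x4, takes a point from world to camera coordinates). Camera axes: x right, y up, looking along -z (the intrinsics and any distortion apply to the point x, -y, -z); pixel columns grow to the right and rows downward; lengths in m; the calibration is good to about 2 mm. A picture is of the moment at which its call begins. calibration takes no time and is no camera call.
- r.finish_job(): hands the job in; it is judged then, once.
Trained networks look in the newest picture that a camera, given by its name, has taken for a name from the list of things; names that differ only in an ending like _2 or _b are one class to them, and where a whole thing is asked for, a point or a joint stands for the part that bears it (a point fixed in the world has none). Each returns a list of dicts, best first, with "confidence" (0 to 1); they miss things now and then, are a little off and sometimes report something else, mostly with a low value. They report only what shows in the picture. A call takes as long as a camera call.
- r.silhouettes(name, camera): "pixels" (420x560 bool, what is visible of it).
- r.spot_point(name, camera): "point" ([x, y, z] in m, in world coordinates, good to about 4 mm: a listed point, or the origin of a listed thing).
The state is a dict: "time": time; "joints": joint angles; "qd": joint speeds; "joint_torque": joint torques, N m; "position": TCP position; "ee_rot": TCP orientation; "wrist_force": force on the tool from outside, world axes, zero at the start; "torque": the same for the moment, N m; "opening": finger opening in m; "grip_force": force on a finger pad.
Only numpy, scipy, OpenCV 4.12 (cv2) and the standard library are available. Lean on these libraries where they do the work, as an engineer would, in place of code of your own. Each camera call takes 0.05 s, during which the arm holds its last target. There are 200 camera calls.

## Working session

There is one attempt and no reset: what is moved stays moved. The work goes in short steps, Python scripts to look and compute and a tool call to move; the robot and the scene stay as the last step left them, time stands still between calls to the robot, and variables do not carry over. Pictures are saved under pics/ and viewed, at most 10 in all, crops included, and the job is handed in when it is done.

Besides the shell and the picture viewer there is one more tool, called after "Request:" as name([rows], argument=value, ...), one row to a line, values as JSON. drive_tool: Moves the arm, as the interface text tells. Its arguments: {"type":"object","properties":{"linear":{"type":"array","items":{"type":"array","items":{"type":"number","minimum":-1,"maximum":1}}},"roll":{"type":"array","items":{"type":"number","minimum":-1,"maximum":1}},"jaw":{"type":"array","items":{"type":"number"}}},"required":["linear","roll","jaw"]}

```bash
mkdir -p pics
python3 - <<'E'
from plant import r
import cv2, numpy as np
o=r.observe(); print({k:np.round(v,4) for k,v in o.items()})
for c in("top","side"):
    cv2.imwrite(f"pics/{c}0.png",r.snapshot(c))
    for n in("key","key_handle","rack","fixture","nest","socket_mouth","plug_gauge"):
        print(c,n,[(np.round(d["point"],4),round(d["confidence"],2)) for d in r.spot_point(n,c)[:3]])
E
```

```text
{'time': np.float64(0.0), 'joints': array([-1.2144,  0.2771, -0.0279,  1.268 , -0.    ,  1.4674]), 'qd': array([-0.0009, -0.0007, -0.0001,  0.0004,  0.0003,  0.0005]), 'joint_torque': array([-7.00000e-04, -4.45506e+01,  2.95203e+01,  1.63000e-02,
       -0.00000e+00, -0.00000e+00]), 'position': array([ 0.2771, -0.5593,  0.2301]), 'ee_rot': array([-3.0568e+00, -7.1540e-01,  5.0000e-04]), 'wrist_force': array([-0.2972, -0.6811,  0.5898]), 'torque': array([-0.0031,  0.0175, -0.0183]), 'grip_force': np.float64(0.0), 'opening': np.float64(0.0855)}
top key []
top key_handle [(array([ 0.5666, -0.211 ,  0.0738]), 0.7)]
top rack [(array([ 0.5529, -0.1774,  0.0013]), 0.75), (array([ 0.5686, -0.2131,  0.0741]), 0.42)]
top fixture [(array([ 0.5346,  0.0869, -0.003 ]), 0.98)]
top nest [(array([0.5224, 0.2117, 0.034 ]), 0.68)]
top socket_mouth [(array([0.5305, 0.0882, 0.0592]), 0.7), (array([ 7.610e-01, -1.739e-01,  4.000e-04]), 0.7)]
top plug_gauge []
side key []
side key_handle [(array([ 0.5655, -0.2116,  0.0745]), 0.66)]
side rack [(array([ 0.5534, -0.1746, -0.0023]), 0.58), (array([ 0.6638, -0.3667, -0.0021]), 0.31)]
side fixture [(array([5.334e-01, 8.750e-02, 4.000e-04]), 0.95)]
side nest [(array([0.5228, 0.2092, 0.0373]), 0.95)]
side socket_mouth [(array([0.5352, 0.0868, 0.0536]), 0.54)]
side plug_gauge [(array([ 0.528 , -0.1389,  0.0063]), 0.8)]
```

View pics/top0.png

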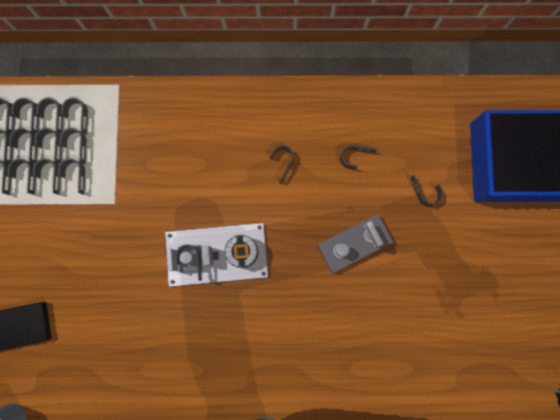

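View pics/side0.png

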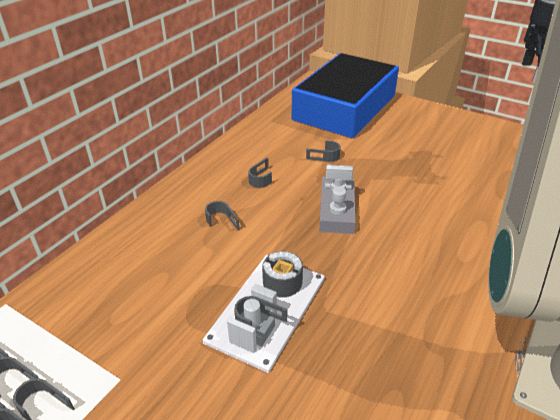

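```bash
cat > h.py <<'E'
from plant import r
import cv2, numpy as np
def proj(c,P):
    k=r.calibration(c); P=np.c_[np.atleast_2d(P),np.ones(len(np.atleast_2d(P)))]
    q=(k["camera_from_world"]@P.T).T
    x,y,z=q[:,0],-q[:,1],-q[:,2]
    return np.c_[k["fx"]*x/z+k["cx"],k["fy"]*y/z+k["cy"]]
def T(p,yaw,L):
    c,s=np.cos(yaw),np.sin(yaw); L=np.atleast_2d(L).astype(float)
    return np.c_[p[0]+c*L[:,0]-s*L[:,1],p[1]+s*L[:,0]+c*L[:,1],L[:,2]]
def box(x0,x1,y0,y1,z): return np.array([[x0,y0,z],[x1,y0,z],[x1,y1,z],[x0,y1,z]])
def circ(rad,z): t=np.linspace(0,2*np.pi,40); return np.c_[rad*np.cos(t),rad*np.sin(t),0*t+z]
def draw(im,c,P,col,s,x0,y0):
    q=((proj(c,P)+.5-[x0,y0])*s*16-8).round().astype(np.int32); cv2.polylines(im,[q],True,col,1,cv2.LINE_AA,4)
def crop(im,x0,y0,w,h,s): return cv2.resize(im[y0:y0+h,x0:x0+w],None,fx=s,fy=s,interpolation=cv2.INTER_CUBIC)
E
cat > ov.py <<'E'
from h import *
import sys
def ov(F,fy,K,ky,name):
    out=[]
    for c,wins in(("top",((155,215,120,80),(310,205,95,75))),("side",((200,245,130,125),(310,155,60,80)))):
        im=r.snapshot(c)
        for i,(x,y,w,h) in enumerate(wins):
            s=min(400/w,300/h); a=crop(im,x,y,w,h,s); col=(0,255,0)
            if i==0:
                for P in(box(-.065,.065,-.055,.18,.012),circ(.038,.061),circ(.021,.061),box(-.033,.033,-.0075,.0075,.061)): draw(a,c,T(F,fy,P),col,s,x,y)
            else:
                draw(a,c,T(K,ky,box(-.03,.03,-.007,.007,.091)),col,s,x,y)
                R=np.array([-.0375,.0375])
                for g in(1,-1):
                    draw(a,c,T(K,ky,box(-.0375,.0375,-.04*1-.0 if g<0 else -.04,.12,.032)),(0,0,255),s,x,y)
            b=np.zeros((300,400,3),np.uint8); b[:a.shape[0],:a.shape[1]]=a[:300,:400]; out.append(b)
    cv2.imwrite(f"pics/{name}.png",np.vstack([np.hstack(out[:2]),np.hstack(out[2:])]))
E
python3 - <<'E'
from ov import *
ov((.534,.0873),np.radians(5.3),(.566,-.2112),np.radians(28),"o1")
E
```

```text
(no output)
```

View pics/o1.png

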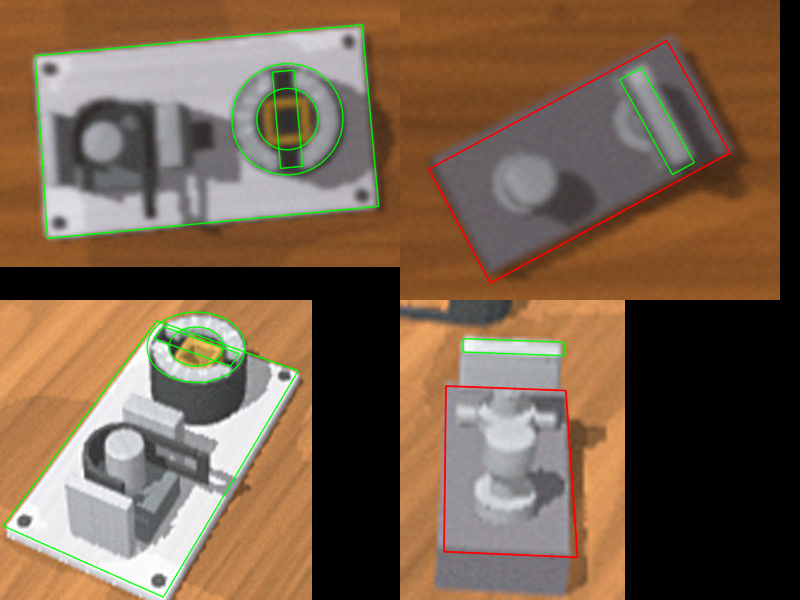

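```bash
cat > fit.py <<'E'
from h import *
from scipy.optimize import minimize
S=8
def render(c,parts,x0,y0,w,h):
    m=np.zeros((h*S,w*S),np.uint8)
    for P in parts:
        q=((proj(c,P)+.5-[x0,y0])*S).astype(np.float32); cv2.fillConvexPoly(m,cv2.convexHull(q).astype(np.int32),255)
    return cv2.GaussianBlur(cv2.resize(m,(w,h),interpolation=cv2.INTER_AREA)/255.,(0,0),1)
def keyparts(p,yaw,z0):
    b=lambda *a:np.vstack([box(*a[:4],a[4]),box(*a[:4],a[5])])
    L=[b(-.03,.03,-.007,.007,.052,.084),b(-.03,.03,-.005,.005,.027,.033),np.vstack([circ(.018,.025),circ(.018,.037)]),np.vstack([circ(.01,.037),circ(.01,.055)])]
    return [T(p,yaw,l+[0,0,z0]) for l in L]
def fitkey(x,z0,cams):
    M=[]
    for c in cams:
        r.snapshot(c); s=r.silhouettes("key",c)
        if not s: s=r.silhouettes("key_handle",c)
        if not s: print("none",c); continue
        m=s[0]["pixels"]; ys,xs=np.nonzero(m); print(c,round(s[0]["confidence"],2),m.sum(),xs.min(),xs.max(),ys.min(),ys.max())
        x0,y0=max(xs.min()-12,0),max(ys.min()-12,0); sub=m[y0:ys.max()+13,x0:xs.max()+13].astype(float)
        M.append((c,x0,y0,cv2.GaussianBlur(sub,(0,0),1)))
    for use in [M]+[[m] for m in M]:
        f=lambda v:sum(((render(c,keyparts(v[:2]/1e3,v[2]/30,z0),x0,y0,s.shape[1],s.shape[0])-s)**2).sum() for c,x0,y0,s in use)
        v0=np.array([x[0]*1e3,x[1]*1e3,x[2]*30])
        q=minimize(f,v0,method="Nelder-Mead",options=dict(initial_simplex=v0+np.vstack([np.zeros(3),4*np.eye(3)]),xatol=.05,fatol=.01))
        print([u[0] for u in use],q.x[:2].round(1),"yaw deg",np.degrees(q.x[2]/30).round(2),"cost",round(f(v0),1),round(q.fun,1))
E
python3 - <<'E'
from fit import *
fitkey((.566,-.2112,np.radians(28)),.007,("top","side"))
for c in("top","side"):
  print([np.round(d["point"],4) for d in r.spot_point("key_handle",c)[:1]])
E
```

```text
top 0.51 306 363 382 222 247
side 0.75 572 325 352 165 189
['top', 'side'] [ 568.8 -212.7] yaw deg 26.27 cost 76.2 44.6
['top'] [ 569.3 -212.3] yaw deg 26.19 cost 25.4 4.5
['side'] [ 568.3 -213.5] yaw deg 27.39 cost 50.8 38.4
[array([ 0.5699, -0.2109,  0.076 ])]
[array([ 0.5671, -0.212 ,  0.0742])]
```

Request:
drive_tool([
  [0.9,-0.42,0],
  [0.9,-0.42,0],
  [0.9,-0.42,0],
  [0.9,-0.42,0],
  [0.9,-0.42,0],
  [0.9,-0.42,0],
  [0.9,-0.42,0],
  [0.9,-0.42,0],
  [0.9,-0.42,0],
  [0.9,-0.42,0],
], roll=[0,0,0,0,0,0,0,0,0,0], jaw=[0.18,0.18,0.18,0.18,0.18,0.18,0.18,0.18,0.18,0.18])

```text
time: 2.45
position: [0.5247, -0.2508, 0.2313]
ee_rot: [3.059, 0.713, -0.0]
wrist_force: [0.5, 0.0, 1.0]
opening: 0.0507
grip_force: 0.0
```

```bash
cat >> h.py <<'E'
from scipy.spatial.transform import Rotation as R
def st():
    o=r.observe(); M=R.from_rotvec(o["ee_rot"]).as_matrix()
    print("t",round(o["time"],2),"p",o["position"].round(4),"xyaw",np.degrees(np.arctan2(M[1,0],M[0,0])).round(2),"z",M[:,2].round(4),"j",o["joints"].round(2),"F",o["wrist_force"].round(1),"M",o["torque"].round(2),"open",round(float(o["opening"]),4),"grip",round(float(o["grip_force"]),1)); return o,M
def to(p):
    o,M=st(); print("shift units",(M.T@(np.array(p)-o["position"])/.4).round(4))
E
python3 -c "
from h import *
to((.5685,-.2125,.061))"
```

```text
t 2.45 p [ 0.5247 -0.2508  0.2313] xyaw 26.24 z [-2.e-04 -1.e-04 -1.e+00] j [-0.56  0.2  -0.12  1.25 -0.    2.13] F [0.5 0.  1. ] M [-0.01  0.01  0.05] open 0.0507 grip 0.0
shift units [ 0.1406 -0.0375  0.4257]
```

Request:
drive_tool([
  [0.14,-0.0375,0.1],
  [0.14,-0.0375,0.1],
  [0.14,-0.0375,0.2],
  [0.14,-0.0375,0.3],
  [0.14,-0.0375,0.3],
  [0.14,-0.0375,0.3],
], roll=[0,0,0,0,0,0], jaw=[0.18,0.18,0.18,0.18,0.18,0.18])

```text
time: 3.2
position: [0.5695, -0.2126, 0.1129]
ee_rot: [3.058, 0.714, 0.002]
wrist_force: [0.7, 0.8, 0.4]
opening: 0.0503
grip_force: 0.0
```

```bash
python3 -c "
from h import *
to((.5685,-.2125,.061))
a=r.snapshot('top');b=r.snapshot('side')
cv2.imwrite('pics/g1.png',np.hstack([crop(a,310,190,100,100,4),crop(b,290,120,100,100,4)]))"
```

```text
t 3.2 p [ 0.5695 -0.2126  0.1129] xyaw 26.29 z [ 0.0016 -0.001  -1.    ] j [-0.46  0.33 -0.22  1.02 -0.    2.22] F [0.7 0.8 0.4] M [-0.04 -0.02 -0.01] open 0.0503 grip 0.0
shift units [-0.0022 -0.0016  0.1297]
```

View pics/g1.png

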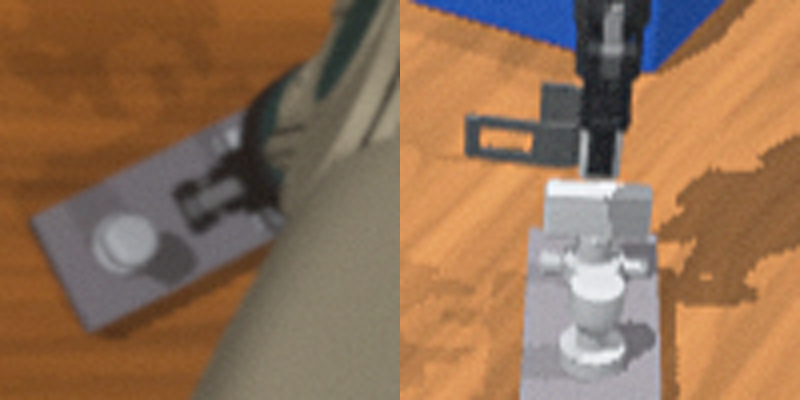

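The side view shows the finger at column 600, centred on the handle (545–650). The top view shows the gauge head clear of the fingers. Next I descend and grip.

Request:
drive_tool([
  [0,0,0.06],
  [0,0,0.11],
  [0,0,0.13],
  [0,0,0.13],
  [0,0,0.13],
  [0,0,0.13],
  [0,0,0.13],
  [0,0,0.13],
  [0,0,0.13],
], roll=[0,0,0,0,0,0,0,0,0], jaw=[0.18,0.18,0.18,0.18,-1,-1,-1,-1,-1])

```text
time: 4.42
position: [0.5701, -0.2122, 0.0611]
ee_rot: [3.057, 0.715, 0.003]
wrist_force: [-0.8, -0.8, 6.1]
opening: 0.0132
grip_force: 78.2
```

```bash
python3 -c "
from h import *
st()"
```

```text
t 4.42 p [ 0.5701 -0.2122  0.0611] xyaw 26.35 z [ 0.0025 -0.0015 -1.    ] j [-0.46  0.38 -0.27  0.92 -0.    2.22] F [-0.8 -0.8  6.1] M [0.06 0.2  0.05] open 0.0132 grip 78.2
```

Request:
drive_tool([
  [0,0,-0.05],
  [0,0,-0.1],
  [0,0,-0.2],
  [0,0,-0.3],
  [0,0,-0.32],
  [0,0,-0.32],
], roll=[0,0,0,0,0,0], jaw=[-1,-1,-1,-1,-1,-1])

```text
time: 5.18
position: [0.5688, -0.2114, 0.187]
ee_rot: [-3.059, -0.716, -0.0]
wrist_force: [-0.1, -0.2, -2.5]
opening: 0.013
grip_force: 71.2
```

```bash
python3 -c "
from h import *
to((.534,.0873,.185))"
```

```text
t 5.17 p [ 0.5688 -0.2114  0.187 ] xyaw 26.35 z [ 0.  0. -1.] j [-0.46  0.27 -0.13  1.17  0.    2.22] F [-0.1 -0.2 -2.5] M [ 0.06  0.01 -0.05] open 0.013 grip 71.2
shift units [ 0.2534 -0.7078  0.0051]
```

Request:
drive_tool([
  [0.025,-0.07,0],
  [0.05,-0.14,0],
  [0.075,-0.21,0],
  [0.1,-0.28,0],
  [0.125,-0.35,0],
  [0.15,-0.42,0],
  [0.175,-0.49,0],
  [0.2,-0.56,0],
  [0.225,-0.63,0],
  [0.2534,-0.7078,0],
], roll=[-0.029,-0.058,-0.087,-0.116,-0.145,-0.174,-0.203,-0.232,-0.261,-0.28], jaw=[-1,-1,-1,-1,-1,-1,-1,-1,-1,-1])

```text
time: 6.42
position: [0.5321, 0.088, 0.1845]
ee_rot: [-1.391, -2.812, 0.004]
wrist_force: [-0.1, 0.7, -2.6]
opening: 0.0126
grip_force: 71.0
```

Request:
drive_tool([
  [0,0,0],
  [0,0,0],
  [0,0,0],
  [0,0,0],
  [0,0,0],
  [0,0,0],
  [0,0,0],
  [0,0,0],
], roll=[-0.029,-0.058,-0.087,-0.116,-0.145,-0.1615,-0.1615,-0.1615], jaw=[-1,-1,-1,-1,-1,-1,-1,-1])

```text
time: 7.42
position: [0.5332, 0.0872, 0.1859]
ee_rot: [0.142, -3.136, -0.0]
wrist_force: [0.7, -0.4, -1.7]
opening: 0.013
grip_force: 71.0
```

```bash
python3 -c "
from h import *
to((.534,.0873,.185))
from fit import *
fitkey((.534,.0873,np.radians(5.3)),.187-.054,('top','side'))
for c in('top','side'):
  print([np.round(d['point'],4) for n in ('key_handle','key','socket_mouth') for d in r.spot_point(n,c)[:1]])
a=r.snapshot('top');b=r.snapshot('side')
cv2.imwrite('pics/g2.png',np.hstack([crop(a,180,180,100,100,4),crop(b,220,160,133,133,3)[:400,:400]]))"
```

```text
t 7.42 p [0.5332 0.0872 0.1859] xyaw -174.8 z [-2.6e-03 -1.0e-04 -1.0e+00] j [ 0.04  0.16 -0.27  1.14  0.   -0.05] F [ 0.7 -0.4 -1.7] M [ 0.01 -0.01  0.05] open 0.013 grip 71.0
shift units [-0.0021  0.0001  0.0022]
top 0.51 167 271 292 145 179
side 0.94 706 264 297 198 238
['top', 'side'] [532.9  91.6] yaw deg 3.67 cost 556.1 519.7
['top'] [534.   87.3] yaw deg 5.3 cost 114.7 114.7
['side'] [532.9  91.6] yaw deg 3.67 cost 441.4 405.0
[array([ 0.6679, -0.3637, -0.0035])]
[array([0.5355, 0.091 , 0.2013]), array([0.5373, 0.0872, 0.1346]), array([0.5354, 0.089 , 0.0535])]Traceback (most recent call last):
  File "<string>", line 9, in <module>
    cv2.imwrite('pics/g2.png',np.hstack([crop(a,180,180,100,100,4),crop(b,220,160,133,133,3)[:400,:400]]))
                              ~~~~~~~~~^^^^^^^^^^^^^^^^^^^^^^^^^^^^^^^^^^^^^^^^^^^^^^^^^^^^^^^^^^^^^^^^^^
    return _nx.concatenate(arrs, 1, dtype=dtype, casting=casting)
           ~~~~~~~~~~~~~~~^^^^^^^^^^^^^^^^^^^^^^^^^^^^^^^^^^^^^^^
ValueError: all the input array dimensions except for the concatenation axis must match exactly, but along dimension 0, the array at index 0 has size 400 and the array at index 1 has size 399
```

```bash
python3 -c "
from h import *
from fit import keyparts
b=r.snapshot('side');a=crop(b,220,160,133,133,4.5)
z=.1865-.054
for P in (box(-.03,.03,-.005,.005,.027),box(-.03,.03,-.005,.005,.033),circ(.018,.037),circ(.018,.025),box(-.009,.009,-.009,.009,.025),box(-.007,.007,-.007,.007,0),box(-.03,.03,-.007,.007,.052),box(-.03,.03,-.007,.007,.084)):
  draw(a,'side',T((.5335,.0873),np.radians(5.2),P+[0,0,z]),(0,255,0),4.5,220,160)
for P in (circ(.038,.061),circ(.021,.061),box(-.033,.033,-.0075,.0075,.061),box(-.00975,.00975,-.00975,.00975,.055)): draw(a,'side',T((.534,.0873),np.radians(5.3),P),(255,0,255),4.5,220,160)
cv2.imwrite('pics/g2.png',a)"
```

```text
(no output)
```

View pics/g2.png

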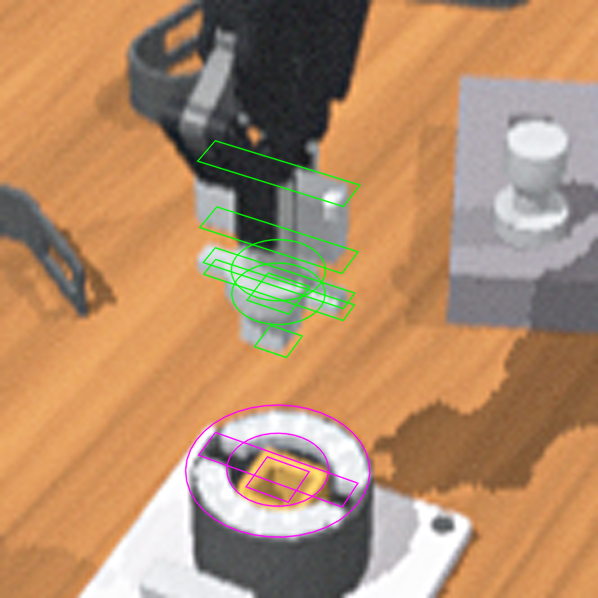

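```bash
cat > fit2.py <<'E'
from fit import *
def fit2(free="xzt"):
    o,M=st(); p=o["position"]; yaw=np.arctan2(M[1,0],M[0,0])+np.pi
    im=r.snapshot("side"); s=r.silhouettes("key","side")[0]; m=s["pixels"]; ys,xs=np.nonzero(m)
    print(round(s["confidence"],2),m.sum())
    x0,y0,x1,y1=xs.min()-10,ys.min()-10,xs.max()+11,ys.max()+11
    g=im.max(2); care=~((g<75)&~m); care=cv2.erode(care.astype(np.uint8),np.ones((3,3)))[y0:y1,x0:x1]
    care[:14]=0
    S_=cv2.GaussianBlur(m[y0:y1,x0:x1].astype(float),(0,0),1)
    def pts(v):
        dx,dy,dz,t=v[0]/1e3,v[1]/1e3,v[2]/1e3,v[3]/50
        out=[]
        for P in keyparts((0,0),0,0):
            Q=P-[0,0,.073]; Q=Q@R.from_rotvec([0,t,0]).as_matrix().T+[dx,dy,.019+dz]
            out.append(T(p[:2],yaw,Q+[0,0,p[2]]))
        out.append(T(p[:2],yaw,(np.vstack([box(-.009,.009,-.009,.009,.004),box(-.009,.009,-.009,.009,.025)])-[0,0,.073])@R.from_rotvec([0,t,0]).as_matrix().T+[dx,dy,.019+dz+p[2]]))
        out.append(T(p[:2],yaw,(np.vstack([box(-.007,.007,-.007,.007,.0),box(-.007,.007,-.007,.007,.005)])-[0,0,.073])@R.from_rotvec([0,t,0]).as_matrix().T+[dx,dy,.019+dz+p[2]]))
        return out
    f=lambda v:(care*(render("side",pts(v),x0,y0,x1-x0,y1-y0)-S_)**2).sum()
    for fy in (0,1):
        ff=lambda v:f([v[0],v[3]*fy,v[1],v[2]])+.0*v[3]**2
        v0=np.zeros(4)
        q=minimize(ff,v0,method="Nelder-Mead",options=dict(initial_simplex=v0+np.vstack([np.zeros(4),3*np.eye(4)]),xatol=.05,fatol=.01,maxiter=600))
        dx,dz,t,dy=q.x; print("dx dy dz mm",dx.round(2),(dy*fy).round(2),dz.round(2),"tilt rad",round(t/50,4),"cost",round(ff(v0),1),round(q.fun,1))
    return im,pts([dx,dy,dz,t])
E
python3 - <<'E'
from fit2 import *
fit2()
# socket lip fit in the side view: bright ring / brass centroid
im=r.snapshot("side"); hsv=cv2.cvtColor(im,cv2.COLOR_BGR2HSV)
for n in("socket_mouth","fixture"):
  print(n,[np.round(d["point"],4) for c in("side","top") for d in r.spot_point(n,c)[:1]])
E
```

```text
t 8.12 p [0.5342 0.0872 0.1874] xyaw -174.72 z [ 1.e-04  1.e-04 -1.e+00] j [ 0.04  0.16 -0.27  1.14  0.   -0.05] F [ 0.7  0.3 -1.7] M [-0.02  0.01  0.01] open 0.0132 grip 71.0
0.64 644
dx dy dz mm 2.44 -0.0 0.08 tilt rad 0.0083 cost 91.6 72.8
dx dy dz mm 3.25 -0.54 -0.45 tilt rad 0.0191 cost 91.6 71.3
socket_mouth [array([0.5189, 0.2112, 0.0363]), array([ 0.5333, -0.1409,  0.0085])]
fixture [array([ 0.5316,  0.0887, -0.0024]), array([0.534 , 0.0893, 0.0022])]
```

Request:
drive_tool([
  [0.006,0.001,0.06],
  [0.006,0.001,0.12],
  [0.006,0.001,0.16],
  [0.006,0.001,0.18],
  [0.006,0.001,0.18],
  [0.006,0.001,0.18],
], roll=[0,0,0,0,0,0], jaw=[-1,-1,-1,-1,-1,-1])

```text
time: 9.22
position: [0.5325, 0.0874, 0.1162]
ee_rot: [-0.145, 3.137, -0.0]
wrist_force: [-0.7, -0.2, -2.0]
opening: 0.0134
grip_force: 71.0
```

Run:
```python
from fit2 import *
im,P=fit2()
a=crop(im,235,200,100,100,6)
for p in P: draw(a,"side",cv2.convexHull(p.astype(np.float32))[:,0] if 0 else p,(0,255,0),6,235,200)
for Q in (circ(.038,.061),circ(.021,.061),box(-.033,.033,-.0075,.0075,.061)): draw(a,'side',T((.534,.0875),np.radians(5.3),Q),(255,0,255),6,235,200)
cv2.imwrite('pics/g3.png',a)
```

```text
t 9.22 p [0.5325 0.0874 0.1162] xyaw -174.72 z [ 0.0017  0.     -1.    ] j [ 0.04  0.21 -0.36  0.99 -0.   -0.05] F [-0.7 -0.2 -2. ] M [ 0.01 -0.   -0.01] open 0.0134 grip 71.0
0.91 563
dx dy dz mm 3.43 -0.0 0.52 tilt rad 0.0279 cost 78.1 58.2
dx dy dz mm 3.13 -0.07 0.2 tilt rad 0.0207 cost 78.1 57.8
```

View pics/g3.png

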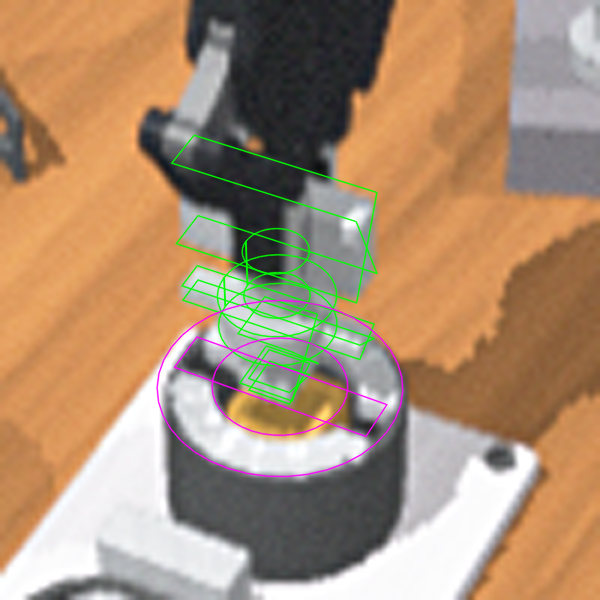

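Request:
drive_tool([
  [0.003,0,0],
  [0.003,0,0.015],
  [0.003,0,0.025],
  [0.003,0,0.03],
  [0.003,0,0.03],
], roll=[0,0,0,0,0], jaw=[-1,-1,-1,-1,-1])

```text
time: 9.95
position: [0.5302, 0.0873, 0.1029]
ee_rot: [0.145, -3.137, -0.0]
wrist_force: [0.0, -0.6, -2.1]
opening: 0.013
grip_force: 71.1
```

```bash
python3 -c "
from h import *
st()"
```

```text
t 9.95 p [0.5302 0.0873 0.1029] xyaw -174.72 z [-9.e-04 -0.e+00 -1.e+00] j [ 0.04  0.23 -0.38  0.96  0.   -0.05] F [ 0.  -0.6 -2.1] M [-0.01  0.19 -0.02] open 0.013 grip 71.1
```

Request:
drive_tool([
  [0,0,0.006],
  [0,0,0.012],
  [0,0,0.018],
  [0,0,0.018],
], roll=[0,0,0,0], jaw=[-1,-1,-1,-1])

```text
time: 10.45
position: [0.5302, 0.0873, 0.0957]
ee_rot: [0.145, -3.138, -0.0]
wrist_force: [-1.5, 0.3, -2.4]
opening: 0.0131
grip_force: 71.0
```

```bash
python3 -c "
from h import *
st()"
```

```text
t 10.45 p [0.5302 0.0873 0.0957] xyaw -174.72 z [-7.e-04 -0.e+00 -1.e+00] j [ 0.04  0.23 -0.39  0.95  0.   -0.05] F [-1.5  0.3 -2.4] M [-0.04  0.28 -0.06] open 0.0131 grip 71.0
```

Request:
drive_tool([
  [0.001,0,0.008],
  [0.001,0,0.016],
  [0.001,0,0.024],
  [0.001,0,0.028],
  [0.001,0,0.028],
], roll=[0,0,0,0,0], jaw=[-1,-1,-1,-1,-1])

```text
time: 11.08
position: [0.5301, 0.0872, 0.0847]
ee_rot: [0.145, -3.138, -0.0]
wrist_force: [-1.2, -1.0, -2.1]
opening: 0.0134
grip_force: 71.1
```

```bash
python3 -c "
from h import *
st()"
```

```text
t 11.07 p [0.5301 0.0872 0.0847] xyaw -174.72 z [-0.  0. -1.] j [ 0.04  0.25 -0.4   0.93  0.   -0.05] F [-1.2 -1.  -2.1] M [-0.    0.2  -0.06] open 0.0134 grip 71.1
```

Near shoulder contact; now I press down about 12 mm in steps.

Request:
drive_tool([
  [0,0,0.006],
  [0,0,0.012],
  [0,0,0.018],
  [0,0,0.024],
  [0,0,0.024],
], roll=[0,0,0,0,0], jaw=[-1,-1,-1,-1,-1])

```text
time: 11.7
position: [0.5302, 0.0872, 0.0756]
ee_rot: [-0.145, 3.138, 0.0]
wrist_force: [-3.2, -0.4, 5.5]
opening: 0.0135
grip_force: 72.1
```

```bash
python3 -c "
from h import *
st()"
```

```text
t 11.7 p [0.5302 0.0872 0.0756] xyaw -174.71 z [ 2.e-04  0.e+00 -1.e+00] j [ 0.04  0.26 -0.41  0.91  0.   -0.05] F [-3.2 -0.4  5.5] M [-0.02  0.82  0.  ] open 0.0135 grip 72.1
```

Request:
drive_tool([
  [0.001,0,0.005],
  [0.001,0,0.01],
  [0.001,0,0.012],
  [0.001,0,0.012],
], roll=[0,0,0,0], jaw=[-1,-1,-1,-1])

```text
time: 12.2
position: [0.5303, 0.0872, 0.072]
ee_rot: [-0.145, 3.137, -0.0]
wrist_force: [-4.7, -0.7, 10.9]
opening: 0.013
grip_force: 73.4
```

```bash
python3 -c "
from h import *
st()"
```

```text
t 12.2 p [0.5303 0.0872 0.072 ] xyaw -174.71 z [ 0.0011 -0.     -1.    ] j [ 0.04  0.26 -0.41  0.9  -0.   -0.05] F [-4.7 -0.7 10.9] M [-0.08  1.23 -0.02] open 0.013 grip 73.4
```

Request:
drive_tool([
  [0,0,0.003],
  [0,0,0.004],
  [-0.0001,0.001,0.004],
  [-0.0003,0.002,0.004],
  [-0.0007,0.003,0.004],
  [-0.0012,0.0037,0.004],
  [-0.0012,0.0037,0.004],
], roll=[0,0,0.025,0.05,0.075,0.1,0.1], jaw=[-1,-1,-1,-1,-1,-1,-1])

```text
time: 13.08
position: [0.5302, 0.0883, 0.0718]
ee_rot: [0.833, 3.028, -0.002]
wrist_force: [-9.0, -1.6, 21.1]
opening: 0.0133
grip_force: 75.0
```

```bash
python3 -c "
from h import *
st()"
```

```text
t 13.07 p [0.5302 0.0883 0.0718] xyaw 149.25 z [ 6.0e-04 -1.3e-03 -1.0e+00] j [ 0.05  0.26 -0.41  0.9  -0.    0.58] F [-9.  -1.6 21.1] M [-0.45  2.19  0.15] open 0.0133 grip 75.0
```

Request:
drive_tool([
  [0.002,0.0,0],
  [0.002,0.001,0],
  [0.001,0.002,0],
  [0.001,0.002,0],
  [0.0005,0.003,0],
  [-0.0005,0.0035,0],
  [-0.001,0.004,0],
  [-0.001,0.004,0],
  [-0.001,0.004,0],
], roll=[0.025,0.05,0.075,0.1,0.12,0.14,0.16,0.16,0.16], jaw=[-1,-1,-1,-1,-1,-1,-1,-1,-1])

```text
time: 14.2
position: [0.532, 0.0902, 0.0718]
ee_rot: [2.187, 2.254, 0.002]
wrist_force: [-7.7, -0.5, 19.9]
opening: 0.013
grip_force: 75.0
```

Run:
```python
from h import *
st()
a=r.snapshot("side"); cv2.imwrite("pics/end.png",crop(a,220,190,130,130,4.5))
```

```text
t 14.2 p [0.532  0.0902 0.0718] xyaw 91.74 z [ 1.8e-03  5.0e-04 -1.0e+00] j [ 0.05  0.26 -0.41  0.9   0.    1.59] F [-7.7 -0.5 19.9] M [-0.03  1.9   0.27] open 0.013 grip 75.0
```

View pics/end.png

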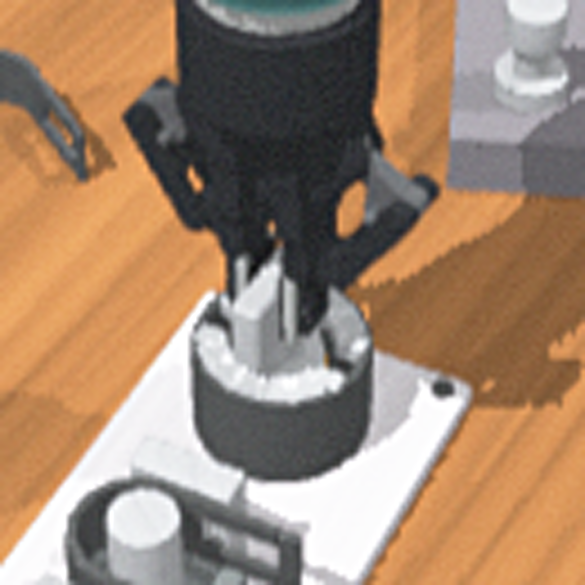

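The picture shows the key seated in the housing at about (265,320), its handle turned to point at the nest, and the fingers gripping it. Height, push and torque (0.27 Nm) agree. I hold briefly to settle, then hand in.

Request:
drive_tool([
  [0,0,0],
  [0,0,0],
  [0,0,0],
  [0,0,0],
], roll=[0.003,0.003,0.003,0.003], jaw=[-1,-1,-1,-1])

```text
time: 14.75
position: [0.532, 0.0902, 0.0718]
ee_rot: [2.208, 2.234, 0.003]
wrist_force: [-7.5, 0.2, 19.5]
opening: 0.0134
grip_force: 75.0
```

Run:
```python
from h import *
o,M=st()
if o["wrist_force"][2]>10 and o["grip_force"]>20: print(r.finish_job())
```

```text
t 14.75 p [0.532  0.0902 0.0718] xyaw 90.66 z [ 1.8e-03  5.0e-04 -1.0e+00] j [ 0.05  0.26 -0.41  0.9   0.    1.61] F [-7.5  0.2 19.5] M [-0.01  1.86  0.2 ] open 0.0134 grip 75.0
the job is handed in; nothing more can be done
None
```

I handed the job in at 14.75 s with the key plugged in, pressed down to its stop, turned about a quarter turn clockwise (the tool turned about 95°) and still gripped at 75 N; no verdict was returned.

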